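Hang a loaded C-hook carrier on the conveyor rail

ROBOT

A 6-joint arm with a two-finger parallel gripper is mounted at the origin on the work surface; the furniture and walls round the work are solid. World frame = base frame: x ahead of the robot, y to its left, z up, the work surface at z = 0. Lengths are in m, angles in rad, forces in N, time in s.
With the tool pointing down it reaches from about 0.3 to 0.875 m from the base axis. Payload 6.4 kg.
Tool frame: the origin (TCP) lies on the centre line of the jaws, within the pads' length; the fingertips stand 25 mm ahead of it and the grasp point (between the pads) lies 6 mm ahead of it; z points along the fingers, y is the line along which they close (so a half turn about z gives the same grasp; the last joint's range is limited). The gripper opens to 85 mm and grips with 20 to 120 N. Pads are 22 mm wide; open, the fingers measure 114 mm over their backs; the gripper's body (76 mm by 85 mm) begins 54 mm behind the grasp point. The pads swing forward as they close: fully open they stand 13 mm farther back than shut.
Start: joints at [-1.497, 0.181, 1.607, -0, 1.354, -0.206], TCP at [0.159, -0.553, 0.256] pointing down, gripper open.
Joint ranges: [-2.99, 2.99], [-0.89, 2.07], [0.3, 2.58], [-1.14, 4.28], [0, 2.63], [-3.12, 3.12]. Speed limits (rad/s): [2.57, 2.57, 3.01, 3.14, 3.14, 3.14].

INTERFACE

Orientations are given as a unit quaternion [w, x, y, z].
In Python, from bench import get_obs, camera, hand_in, spot_in gives the robot as it stands.
- The arm moves only by the shell command python3 -m jog 'ROWS'. ROWS is JSON, one flat list of numbers, 7 for each row, row after row: the shift along the tool's x, y, z in m, then the turn, a rotation vector about the tool's x, y, z in rad, then the closure, from 0 (fully open) to 1 (shut). A call has 1 to 20 rows; each row is the pose to reach, as a shift and turn from the pose commanded when the call began, along the tool's axes at that moment; what a row does not reach only later rows make up. A row lasts 1/8 s, in which the tool goes at most 62.5 mm and 10.7 degrees, less where a joint would pass 70% of its speed; a pose out of reach is approached as far as the arm can. A call with a gripper value outside its range is refused whole. The fingers move at their own pace and stop on an object; the grip force is fixed at half the most. Time passes only in rows, so rows that repeat a pose let the fingers close. It gives the time, the measured TCP pose, the force, the opening and the grip force at its end, in the units of the state.
- get_obs(): the state, without advancing time (a new reading comes with each control period).
- camera(name): name is "scene" or "top" or "wrist"; returns a dict with "frame" (420x560x3 uint8, red, green, blue), "mtx" (3x3 intrinsics, pixels), "extrinsics" (4x4, takes a point from camera to world coordinates). Camera axes: x right, y up, looking along -z (the intrinsics and any distortion apply to the point x, -y, -z); pixel columns grow to the right and rows downward; lengths in m; the calibration is good to about 2 mm. The wrist camera is an equidistant fisheye: a pixel r from the principal point sees the ray r / f radians off the axis. A picture is of the moment at which its call begins. There is no depth.
- hand_in(): hands the job in; it is judged then, once.
Trained networks look in a picture, given as the dict that the camera call returned (one of the last four; its "shot" number tells which), for a name from the list of things; names that differ only in an ending like _2 or _b are one class to them, and where a whole thing is asked for, a point or a joint stands for the part that bears it (a point fixed in the world has none). Each returns a list of dicts, best first, with "confidence" (0 to 1); they miss things now and then, are a little off and sometimes report something else, mostly with a low value. They report only what shows in the picture. A call takes as long as a camera call.
- spot_in(picture, name): "xyz" ([x, y, z] in m, in world coordinates, good to about 4 mm: the middle of the surface that is visible of it).
The state is a dict: "time_s": time; "q": joint angles; "dq": joint speeds; "joint_efforts": joint torques, N m; "eef_pos": TCP position; "eef_rot": TCP orientation; "wrist_force": force on the tool from outside, world axes, zero at the start; "torque": the same for the moment, N m; "opening": opening from 0.0 (shut) to 1.0 (fully open); "grasp_force": force on a finger pad.
Only numpy, scipy, OpenCV 4.12 (cv2) and the standard library are available. Lean on these libraries where they do the work, as an engineer would, in place of code of your own. Each camera call takes 0.05 s, during which the arm holds its last target. There are 200 camera calls.

TASK

Hang the loaded C-hook carrier on the conveyor rail for coating: lift its hook over the rail's anti-jump lip, lower it behind the lip onto the load bar, and work it gently along the bar to the stop, where it must drop fully home in the pocket. Let go of it there, hanging upright and still; do not knock, force or drop it, and leave the loose things on the bench where they are.

Things in the scene. Friction and masses are not known exactly. Their poses are not given: they have to be found in the camera images.
- rail: Fixed grey steel channel, 400 mm long, open at the top, on two dark posts 182 mm either side of its middle. Origin: on the bench under the middle of its front wall; y along the rail (robot's left), x across it away from the robot, z up. Front wall x -4 to 4 mm, back wall x 22 to 28 mm, both 210 mm high; groove 18 mm wide between. Underside of channel: z 164 mm.
- lip_top (a point): Middle of the anti-jump lip: the rounded top edge of the rail's 8 mm thick front wall, 210 mm above the bench. Axes as the rail's.
- groove (a point): Middle of the groove's width (rail x = 13 mm, y = -50 mm) at the height of the runway, the plain top of the white plastic load bar in the groove: 25 mm below the lip's top, 185 mm above the bench. Axes as the rail's. Between rail y = -120 and -20 mm the runway is always plain; to the left follow the pocket, then the stop (see pocket_range).
- carrier_grip (a point): Centre of the carrier's black grip block, at its top: 16 mm along carrier x, 30 mm along y, 40 mm high, free on all sides, 194 mm above the foot's underside. The carrier is a loose rigid steel C-hook, 0.57 kg with its load, standing on its foot, centre of mass below the grip. Axes: z up, x from spine to tongue, away from the robot at the start, and along rail x on the rail.
- hook_tip (a point): Middle of the flat lower end of the hook's tongue, which points down right below the grip: 6 mm along x, 24 mm along y, 40 mm long; this tip is 66 mm below the grip's centre. The spine is on its -x side; the 16 mm gap between spine and tongue, open below, takes the lip. Tip height over the bench: 185 mm on the runway, 173 mm fully home in the pocket. Axes as the carrier's.
- carrier: The whole carrier; origin under the middle of its foot, z up, x from spine to tongue. Foot 90 x 104 x 6 mm with two pipe couplings fixed on it, 44 mm high in all, which pass below the channel. Spine x -25 to -19 mm, 50 mm wide, 174 mm high; bridge plate above the gap z 168 to 174 mm, x -25 to 9 mm; the grip stands on it.
- pocket_range (a point): Runway height, middle of the groove, rail y = 30 mm: the middle of the stretch that holds the pocket. The load bar is clamped fast, each time elsewhere, not reported: feel or look for it. Its one pocket, 28 mm long, 12 mm deep, has its middle anywhere from rail y = -5 to 65 mm. Directly left (+y) of it is the stop, a black block 15 mm above the runway, right face flush with the pocket's left wall.
- tape_measure: Loose yellow tape measure, 82 x 38 x 66 mm, standing on the bench; leave it alone. Origin: underside.
- u_bolt: Loose steel U-bolt lying flat on the bench, 96 x 58 x 9 mm; leave it alone. Origin: underside.
- loose_coupling: Loose grey pipe coupling standing on end, 40 mm across, 48 mm high; leave it alone. Origin: underside.

How it is judged:
On the way, in this order (a step that is already met when the one before it is completed fails the run):
1. the hook's tip is lifted over the lip, into the space above the groove (x of hook_tip in the frame of rail between 0.005 and 0.021 m and y of hook_tip in the frame of rail between -0.18 and 0.18 m and z of hook_tip in the frame of rail above 0.206 m).
2. the hook is lowered behind the lip, its tip at least 15 mm below the lip's top (x of hook_tip in the frame of rail between 0.004 and 0.022 m and z of hook_tip in the frame of rail below 0.195 m), for 0.1 s.
At the end, for the whole second after the job is handed in: The carrier hangs on the rail with the tongue of its hook behind the lip and fully home in the pocket of the load bar (tip within 3.5 mm of the pocket's floor), upright within 0.15 rad, at rest and released (z of hook_tip in the frame of rail between 0.169 and 0.1765 m and x of hook_tip in the frame of rail between 0.004 and 0.022 m and y of hook_tip in the frame of rail between -0.012 and 0.072 m and angle between carrier's own z axis and vertical below 0.15 rad and linear speed of carrier below 0.03 m/s); the robot touches nothing.
It fails at once if the carrier is pressed or knocked against the rail with more than 45 N (contact force between carrier and rail above 45 N).
It fails at once if the carrier is dropped: it moves faster than 0.25 m/s with its hook down behind the lip (linear speed of carrier above 0.25 m/s and x of hook_tip in the frame of rail between 0.004 and 0.022 m and z of hook_tip in the frame of rail between 0.165 and 0.205 m).
It fails at once if a loose bystander is moved by more than 20 mm (distance of any of tape_measure, u_bolt, loose_coupling from where it was at the start of the episode above 0.02 m).
It also fails if it takes over 58 s, if anything falls off the work surface, if the arm or the gripper's body presses on something with over 40 N, if the wrist force passes 120 N, or if a joint passes its speed limit or range.

## Working session

There is one attempt and no reset: what is moved stays moved. The work goes in short steps, Python scripts to look and compute and a shell command to move; the robot and the scene stay as the last step left them, time stands still between calls to the robot, and variables do not carry over. Pictures are saved under pics/ and viewed, at most 13 in all, crops included, and the job is handed in when it is done.

```bash
mkdir -p pics
cat > h.py <<'E'
import numpy as np,cv2
from bench import *
def shot(n,f=None):
    c=camera(n)
    if f: cv2.imwrite('pics/'+f,c['frame'][:,:,::-1])
    return c
def ray(c,u,v):
    K=np.array(c['mtx']);E=np.array(c['extrinsics'])
    d=np.array([(u-K[0,2])/K[0,0],-(v-K[1,2])/K[1,1],-1]);return E[:3,3],E[:3,:3]@d
def at(c,u,v,ax,val):
    o,d=ray(c,u,v);return o+d*(val-o[ax])/d[ax]
def proj(c,p):
    K=np.array(c['mtx']);E=np.array(c['extrinsics'])
    q=E[:3,:3].T@(np.array(p)-E[:3,3]);return K[0,2]+K[0,0]*q[0]/-q[2],K[1,2]+K[1,1]*q[1]/q[2]
E
python3 - <<'E'
from h import *
np.set_printoptions(precision=4,suppress=True)
o=get_obs();print(o)
for n in('scene','top'):
    c=shot(n,n+'1.png');print(n,np.array(c['extrinsics']),c['mtx'],[k for k in c])
    for t in('rail','lip_top','carrier_grip','hook_tip','carrier','tape_measure','u_bolt','loose_coupling','pocket_range'):
        try: print(t,[(np.round(r['xyz'],4).tolist(),round(r['confidence'],2)) for r in spot_in(c,t)[:2]])
        except Exception as e: print(t,e)
E
```

```text
{'time_s': 0.0, 'q': array([-1.4973,  0.1816,  1.608 ,  0.    ,  1.3538, -0.2063]), 'dq': array([ 0.0021, -0.0001, -0.0008,  0.0007, -0.0004,  0.0001]), 'joint_efforts': array([  0.0001, -44.4878, -35.1338,  -0.0003,   0.0091,   0.    ]), 'eef_pos': array([ 0.1588, -0.5521,  0.2554]), 'eef_rot': array([-0.0009,  0.9902,  0.1394,  0.0001]), 'wrist_force': array([-0.1802, -0.5605, -0.269 ]), 'torque': array([-0.0465,  0.0272,  0.0727]), 'grasp_force': 0.0, 'opening': 1.0012485471201398}
scene [[-0.6195  0.4912 -0.6124 -0.1691]
 [-0.785  -0.384   0.4861  0.5937]
 [ 0.0036  0.7818  0.6235  0.8984]
 [ 0.      0.      0.      1.    ]] [[379.6736   0.     289.1368]
 [  0.     379.6736 211.5179]
 [  0.       0.       1.    ]] ['frame', 'mtx', 'extrinsics', 'shot']
rail [([0.6792, 0.1086, 0.1762], 0.9)]
lip_top [([0.4931, 0.3775, 0.0626], 0.64), ([0.6771, 0.1085, 0.1795], 0.62)]
carrier_grip [([0.6763, 0.104, 0.1801], 0.31)]
hook_tip [([0.4934, 0.3767, 0.0615], 0.67)]
carrier []
tape_measure [([0.6928, 0.3398, 0.058], 0.73)]
u_bolt []
loose_coupling []
pocket_range [([0.6794, 0.1081, 0.1781], 0.68)]
top [[-0.0248  0.9916 -0.1271  0.4116]
 [-0.9997 -0.0245  0.0041  0.0182]
 [ 0.001   0.1271  0.9919  1.448 ]
 [ 0.      0.      0.      1.    ]] [[498.3843   0.     287.393 ]
 [  0.     498.3843 209.7286]
 [  0.       0.       1.    ]] ['frame', 'mtx', 'extrinsics', 'shot']
rail [([0.6865, 0.0596, 0.1859], 0.61)]
lip_top [([0.6858, 0.0611, 0.1861], 0.67)]
carrier_grip [([0.5129, 0.3637, 0.0062], 0.6)]
hook_tip [([0.5126, 0.3576, 0.0085], 0.78)]
carrier [([0.5108, 0.3596, 0.0035], 0.75), ([0.685, 0.0574, 0.184], 0.15)]
tape_measure [([0.7061, 0.3263, 0.0608], 0.92)]
u_bolt [([0.4868, -0.3706, 0.0115], 0.57)]
loose_coupling [([0.5968, -0.3409, 0.0476], 0.73)]
pocket_range [([0.6839, 0.0577, 0.1866], 0.97)]
```

View pics/scene1.png

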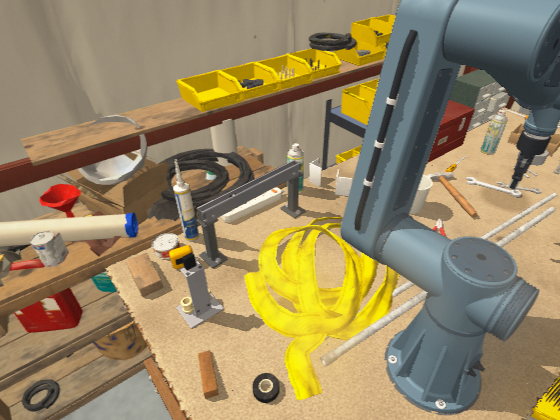

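View pics/top1.png

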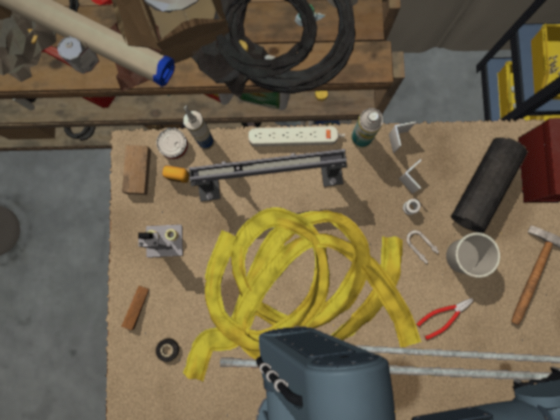

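The scene view shows the carrier at about (200,300), next to the tape measure at (180,255). The rail runs from (205,215) to (298,170). In the top view the carrier is at (160,238) and the rail spans (192,175) to (345,158), with a dark mark near (238,167). I'll zoom in.

Run:
```python
import cv2
a=cv2.imread('pics/top1.png')[140:270,125:255];b=cv2.imread('pics/scene1.png')[230:340,150:260]
c=cv2.imread('pics/top1.png')[145:205,180:360]
x=cv2.resize(a,(400,400),interpolation=2);y=cv2.resize(b,(400,400),interpolation=2)
import numpy as np
cv2.imwrite('pics/z1.png',np.hstack([x,y]));cv2.imwrite('pics/z2.png',cv2.resize(c,(792,264),interpolation=2))
```

```text
(no output)
```

View pics/z1.png

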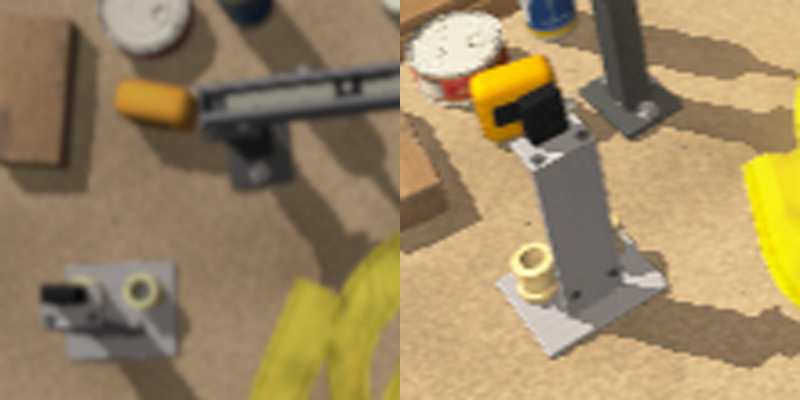

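View pics/z2.png

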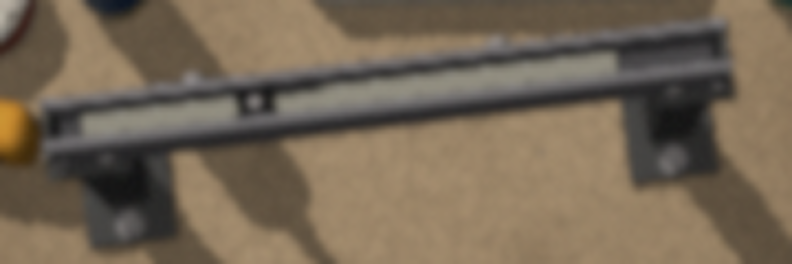

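The zoom shows the carrier's foot corners and its black grip. On the rail, the black stop with a bolt spans about (238–275,100) in the z2 crop, so the pocket should be just to its right. I'll compute the poses from these.

Run:
```python
from h import *
from scipy.optimize import least_squares
np.set_printoptions(precision=4,suppress=True)
c=shot('top');f=c['frame']
def z2(x,y):return 180+(x+.5)/4.4-.5,145+(y+.5)/4.4-.5
def z1(x,y):return 125+(x+.5)/3.077-.5,140+(y+.5)/3.077-.5
# rail : front wall centre line ends + back wall outer top
P={'FL':(42,146),'FR':(732,66),'BL':(42,102),'BR':(724,24)}
for k,p in P.items(): P[k]=at(c,*z2(*p),2,.21); print(k,P[k])
print('len',np.linalg.norm(P['FL']-P['FR']),'wid',np.linalg.norm(P['FL']-P['BL']))
d=P['FL']-P['FR'];print('yaw',np.arctan2(-d[0],d[1]),'mid',(P['FL']+P['FR'])/2)
mid=(P['FL']+P['FR'])/2;yaw=np.arctan2(-d[0],d[1]);ey=np.array([-np.sin(yaw),np.cos(yaw),0]);ex=np.array([np.cos(yaw),np.sin(yaw),0])
for n,(x,z) in {'stopL':(238,.2),'stopR':(276,.2),'barL':(80,.185),'barR':(618,.185)}.items():
    y=152-(x-42)*80/690-22-(0)
    q=at(c,*z2(x,y-5),2,z)-mid;print(n,q@ex,q@ey)
F=[at(c,*z1(*p),2,.006) for p in((67,262),(176,262),(177,357),(67,360))]
print('foot',np.array(F),np.mean(F,0))
g=at(c,*z1(64,293),2,.214);print('grip',g)
# edge-based: print overlay
im=cv2.resize(f[130:270,120:380,::-1],None,fx=3,fy=3,interpolation=2).copy()
def dr(p,col):
    u,v=proj(c,p);cv2.circle(im,(int((u-119.5)*3),int((v-129.5)*3)),2,col,-1)
for x,col in((-.004,(0,0,255)),(.004,(0,255,0)),(.022,(255,255,0)),(.028,(255,0,255))):
    for y in np.linspace(-.2,.2,21): p=mid+ex*x+ey*y; dr([p[0],p[1],.21],col)
fm=np.mean(F,0)
for a in(-.008,.008):
  for b in(-.015,.015):dr([fm[0]+a,fm[1]+b,.214],(0,0,255))
for a in(-.045,.045):
  for b in(-.052,.052):dr([fm[0]+a,fm[1]+b,.006],(0,255,0))
cv2.imwrite('pics/ov.png',im)
```

```text
FL [0.6575 0.2589 0.21  ]
FR [ 0.6947 -0.1388  0.21  ]
BL [0.6833 0.2589 0.21  ]
BR [ 0.7195 -0.1351  0.21  ]
len 0.3994158597454236 wid 0.025737454440986008
yaw 0.09304407045276818 mid [0.6761 0.0601 0.21  ]
stopL 0.014489505574258947 0.08620902803422742
stopR 0.014492932113528733 0.06404893103338796
barL 0.01786165669110533 0.18056447986526286
barR 0.017910818671659102 -0.1373756258932786
foot [[0.5623 0.4226 0.006 ]
 [0.5597 0.3197 0.006 ]
 [0.4703 0.3186 0.006 ]
 [0.47   0.4216 0.006 ]] [0.5156 0.3706 0.006 ]
grip [0.5155 0.3664 0.214 ]
```

View pics/ov.png

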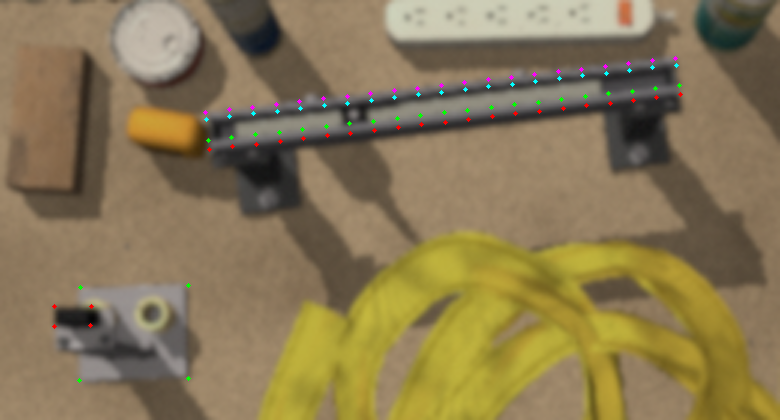

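The overlay fits. The grip is at about (0.5155, 0.368), the carrier yaw is about 0, the rail origin is about (0.675, 0.059) with yaw 0.093, and the stop's face is at rail y of about 0.064. Next I move above the grip.

```bash
python3 -m jog '[0.376,-0.362,-0.075,0,0,0.14,0,0.376,-0.362,-0.075,0,0,0.14,0,0.376,-0.362,-0.075,0,0,0.14,0,0.376,-0.362,-0.075,0,0,0.14,0,0.376,-0.362,-0.075,0,0,0.14,0,0.376,-0.362,-0.075,0,0,0.14,0,0.376,-0.362,-0.075,0,0,0.14,0,0.376,-0.362,-0.075,0,0,0.14,0,0.597,-0.786,-0.045,0,0,0.28,0,0.597,-0.786,-0.045,0,0,0.28,0,0.597,-0.786,-0.045,0,0,0.28,0,0.597,-0.786,-0.045,0,0,0.28,0,0.597,-0.786,-0.045,0,0,0.28,0,0.597,-0.786,-0.045,0,0,0.28,0,0.597,-0.786,-0.045,0,0,0.28,0,0.597,-0.786,-0.045,0,0,0.28,0,0.597,-0.786,-0.045,0,0,0.28,0,0.597,-0.786,-0.045,0,0,0.28,0,0.597,-0.786,-0.045,0,0,0.28,0]'
python3 - <<'E'
from h import *
o=get_obs();print(o['eef_pos'],o['eef_rot'],o['q'])
c=shot('wrist','w1.png');print(np.array(c['extrinsics']).round(4).tolist(),c['mtx'])
for t in('carrier_grip','hook_tip','carrier'):print(t,[(np.round(r['xyz'],4).tolist(),round(r['confidence'],2)) for r in spot_in(c,t)[:2]])
E
```

```text
time_s: 3.42
eef_pos: [0.5157, 0.3664, 0.3017]
eef_rot: [0.0, 1.0, -0.001, 0.0]
wrist_force: [-0.3, -0.6, 0.9]
opening: 1.0
grasp_force: 0.0
[0.51566026 0.36641376 0.30165983] [ 1.22648988e-04  9.99999715e-01 -7.26594309e-04  1.64259093e-04] [ 4.30643143e-01  2.74908032e-01  1.40214860e+00 -3.62236374e-04
  1.46434016e+00  2.00293111e+00]
[[-0.0019, 0.9561, 0.2932, 0.5896], [-1.0, -0.0017, -0.0011, 0.3666], [-0.0006, -0.2932, 0.9561, 0.4209], [0.0, 0.0, 0.0, 1.0]] [[325.1922621    0.         283.57893546]
 [  0.         325.1922621  211.80664824]
 [  0.           0.           1.        ]]
carrier_grip [([0.6717, 0.2354, 0.1807], 0.74), ([0.5222, 0.3683, 0.0179], 0.59)]
hook_tip [([0.5229, 0.3735, 0.0205], 0.61)]
carrier [([0.5233, 0.3759, 0.0168], 0.88)]
```

View pics/w1.png

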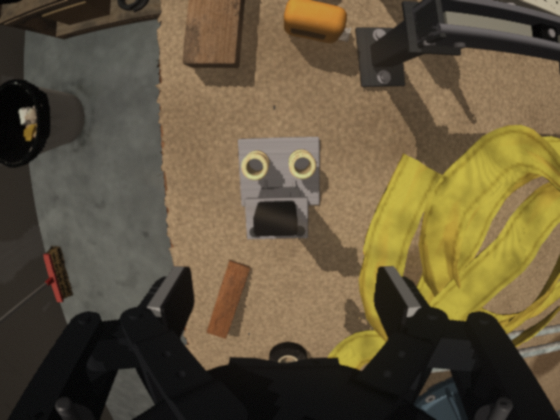

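The wrist view shows the black grip at (254–298, 200–237). Its lower edge at row 237 is the far (-x) top edge.

```bash
cat >> h.py <<'E'
def fat(c,u,v,z):
    K=np.array(c['mtx']);E=np.array(c['extrinsics']);x=(u-K[0,2])/K[0,0];y=(v-K[1,2])/K[1,1];r=np.hypot(x,y)+1e-9
    d=E[:3,:3]@np.array([x/r*np.sin(r),-y/r*np.sin(r),-np.cos(r)]);o=E[:3,3];return o+d*(z-o[2])/d[2]
E
python3 - <<'E'
from h import *
c=shot('wrist')
f=c['frame'].mean(2).astype(int)
print(f[215:245:1,276].tolist());print(f[228,245:308].tolist());print(f[190:215,276].tolist())
for p in((276,237),(254,230),(298,230)):print(p,fat(c,*p,.214).round(4))
for p in((239,139),(319,138),(320,204)):print('foot',p,fat(c,*p,.006).round(4))
E
```

```text
[43, 45, 45, 46, 45, 44, 41, 40, 37, 36, 34, 32, 31, 30, 27, 28, 28, 27, 27, 27, 42, 70, 96, 106, 112, 117, 117, 116, 116, 119]
[117, 120, 130, 138, 139, 128, 111, 87, 64, 43, 30, 28, 26, 28, 28, 29, 27, 27, 27, 27, 27, 28, 28, 30, 28, 27, 29, 29, 29, 27, 28, 30, 30, 30, 31, 30, 30, 30, 32, 33, 33, 34, 33, 34, 36, 35, 37, 37, 37, 36, 35, 36, 41, 46, 48, 49, 50, 49, 54, 65, 77, 82, 78]
[78, 80, 82, 81, 81, 80, 83, 88, 109, 119, 107, 73, 40, 26, 24, 23, 25, 27, 29, 30, 32, 33, 36, 38, 41]
(276, 237) [0.5083 0.3723 0.214 ]
(254, 230) [0.5134 0.3872 0.214 ]
(298, 230) [0.5133 0.3573 0.214 ]
foot (239, 139) [0.56   0.4242 0.006 ]
foot (319, 138) [0.5608 0.3221 0.006 ]
foot (320, 204) [0.4734 0.3189 0.006 ]
```

```bash
python3 -m jog '[0,-0.005,0.03,0,0,0,0,0,-0.005,0.06,0,0,0,0,0,-0.005,0.085,0,0,0,0,0,-0.005,0.097,0,0,0,0,0,-0.005,0.097,0,0,0,0,0,-0.005,0.097,0,0,0,1,0,-0.005,0.097,0,0,0,1,0,-0.005,0.097,0,0,0,1,0,-0.005,0.097,0,0,0,1,0,-0.005,0.097,0,0,0,1,0,-0.005,0.097,0,0,0,1,0,-0.005,0.097,0,0,0,1,0,-0.005,0.097,0,0,0,1]'
```

```text
time_s: 5.3
eef_pos: [0.5158, 0.3727, 0.2052]
eef_rot: [-0.0, 1.0, -0.0, 0.0]
wrist_force: [-1.6, -1.9, 5.5]
opening: 0.34
grasp_force: 60.9
```

The grip has closed on the block: opening 0.34, about 29 mm, at 61 N. Next I lift it, carry it to a point in front of the rail and turn it to the rail's yaw.

```bash
python3 -m jog '[0,0,-0.015,0,0,0,1,0,0,-0.04,0,0,0,1,0,0,-0.07,0,0,0,1,0,0.01,-0.097,0,0,0,1,0.01,0.04,-0.097,0,0,-0.01,1,0.02,0.08,-0.097,0,0,-0.02,1,0.03,0.12,-0.097,0,0,-0.03,1,0.04,0.16,-0.097,0,0,-0.04,1,0.05,0.20,-0.097,0,0,-0.05,1,0.065,0.24,-0.097,0,0,-0.065,1,0.08,0.28,-0.097,0,0,-0.08,1,0.09,0.315,-0.097,0,0,-0.09,1,0.098,0.339,-0.097,0,0,-0.093,1,0.101,0.349,-0.097,0,0,-0.093,1,0.101,0.349,-0.097,0,0,-0.093,1,0.101,0.349,-0.097,0,0,-0.093,1]'
python3 - <<'E'
from h import *
o=get_obs();print(o['eef_pos'],o['eef_rot'],o['wrist_force'],o['torque'])
c=shot('wrist','w2.png');t=shot('top')
im=cv2.resize(t['frame'][140:240,180:360,::-1],(800,444),interpolation=2);cv2.imwrite('pics/t2.png',im)
E
```

```text
time_s: 7.3
eef_pos: [0.616, 0.0248, 0.3011]
eef_rot: [-0.0, 0.999, 0.047, -0.0]
wrist_force: [-0.2, 0.7, -5.7]
opening: 0.337
grasp_force: 60.3
[0.61604077 0.02482585 0.30112595] [-3.71757562e-04  9.98900212e-01  4.68840634e-02 -3.34964647e-04] [-0.21372957  0.68759528 -5.69636887] [-0.00320323  0.03583619  0.00117591]
```

View pics/w2.png

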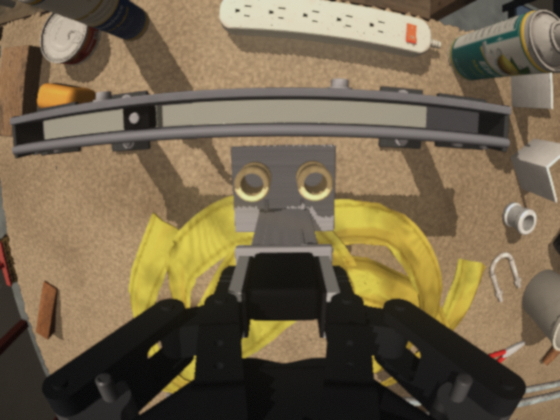

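The wrist view shows the rail from (15,145) to (507,140), with the black stop at (122–155,117) and the carrier held square to the rail. I'll measure the rail's edges from this picture.

Run:
```python
from h import *
c=shot('wrist');f=c['frame'].astype(int)
for u in(60,240,330,470):print(u,f[76:160,u].mean(1).astype(int).tolist())
print('row117',f[117,100:180].mean(1).astype(int).tolist()); print('row110',f[110,100:180].mean(1).astype(int).tolist())
print(fat(c,15,130,.21),fat(c,508,125,.21))
```

```text
60 [120, 119, 120, 123, 128, 129, 117, 89, 68, 86, 112, 126, 136, 143, 147, 151, 152, 151, 150, 149, 147, 148, 146, 147, 146, 145, 144, 137, 119, 88, 73, 85, 106, 116, 117, 116, 115, 111, 94, 64, 47, 66, 106, 135, 145, 146, 147, 146, 147, 146, 147, 146, 147, 147, 147, 148, 147, 148, 148, 146, 132, 99, 80, 95, 113, 122, 125, 125, 118, 108, 94, 78, 62, 57, 57, 55, 56, 75, 103, 120, 127, 127, 126, 128]
240 [143, 143, 142, 140, 140, 140, 140, 141, 145, 150, 150, 145, 135, 126, 121, 118, 118, 118, 115, 109, 90, 63, 47, 65, 108, 142, 152, 151, 151, 151, 151, 150, 150, 151, 151, 151, 150, 152, 152, 151, 151, 150, 151, 149, 151, 147, 134, 102, 85, 95, 113, 127, 134, 137, 133, 124, 115, 104, 89, 78, 82, 113, 138, 148, 144, 140, 142, 145, 144, 133, 114, 98, 96, 96, 94, 95, 94, 95, 96, 96, 95, 95, 96, 96]
330 [142, 140, 140, 136, 129, 125, 126, 128, 129, 129, 130, 128, 122, 119, 117, 115, 116, 114, 113, 108, 89, 62, 47, 58, 99, 134, 147, 149, 149, 150, 150, 150, 150, 150, 149, 149, 149, 149, 150, 150, 149, 149, 149, 148, 149, 150, 142, 113, 94, 101, 115, 125, 131, 132, 129, 123, 112, 103, 88, 7
[... 578 characters left out ...]
, 149, 144, 126, 85, 45, 30, 27, 30, 52, 98, 139, 154, 156, 155, 155, 153, 151, 138, 110, 68, 40, 30, 29, 29, 30, 29, 31, 28, 26, 21, 18, 17, 18, 19, 22, 42, 65, 69, 66, 65, 65, 76, 104, 137, 148, 151, 151, 150, 150, 150, 151, 152, 152, 151, 151, 151, 151, 150, 150, 152]
row110 [46, 48, 49, 53, 57, 61, 62, 66, 70, 77, 84, 89, 96, 100, 104, 108, 112, 117, 122, 125, 129, 127, 105, 68, 34, 23, 21, 22, 24, 22, 21, 23, 23, 23, 23, 23, 23, 23, 22, 22, 24, 23, 22, 23, 24, 23, 23, 23, 22, 20, 18, 19, 19, 19, 24, 47, 70, 70, 65, 64, 67, 81, 111, 139, 148, 150, 151, 150, 150, 150, 151, 150, 150, 150, 150, 150, 152, 151, 151, 151]
[0.67530998 0.25534339 0.21      ] [ 0.70996534 -0.13663047  0.21      ]
```

```bash
python3 -c "
import cv2;a=cv2.imread('pics/w2.png')[85:165,5:275];cv2.imwrite('pics/w2z.png',cv2.resize(a,(798,236),interpolation=2))"
```

```text
(no output)
```

View pics/w2z.png

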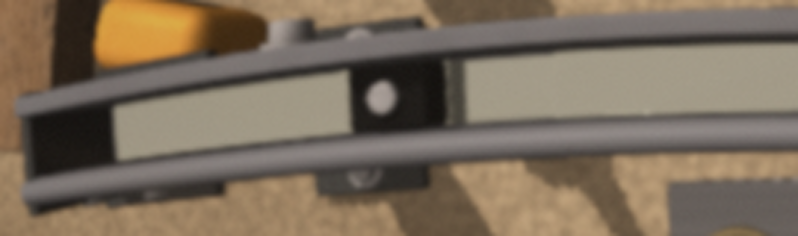

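Run:
```python
from h import *
np.set_printoptions(precision=4,suppress=True)
c=shot('wrist')
P=np.array([fat(c,*p,.21) for p in((60,143),(240,129.7),(330,129.7),(470,139))])
B=np.array([fat(c,*p,.21) for p in((240,97),(330,97))])
k=np.polyfit(P[:,1],P[:,0],1);print(P,k,P[:,0]-np.polyval(k,P[:,1]));yaw=np.arctan(-k[0])
ex=np.array([np.cos(yaw),np.sin(yaw),0]);ey=np.array([-ex[1],ex[0],0])
e=[fat(c,*p,.21) for p in((15,148),(508,140))];print('ends',e,np.linalg.norm(e[0]-e[1]))
m=(e[0]+e[1])/2@ey;print('yaw',yaw)
R=ex*np.mean(P@ex)+ey*m;print('R',R,'back inner',B@ex-R@ex)
print('stop face y',(fat(c,155,113,.185))@ey-m,'block left',fat(c,122.5,115,.2)@ey-m)
o=get_obs();tip=o['eef_pos']+ex*.0008;print('tip in rail',(tip-R)@ex,(tip-R)@ey,'z',o['eef_pos'][2]-.0772,'toolyaw',2*np.arctan2(o['eef_rot'][2],o['eef_rot'][1]))
# grip top -x? jaw check: 4 fingertips
for t in('loose_coupling','lip_top'):print(t,[(np.round(r['xyz'],4).tolist(),round(r['confidence'],2)) for r in spot_in(c,t)[:1]])
```

```text
[[ 0.6643  0.2016  0.21  ]
 [ 0.678   0.0593  0.21  ]
 [ 0.6835  0.0015  0.21  ]
 [ 0.6928 -0.1025  0.21  ]] [-0.0939  0.6834] [-0.0002  0.0002  0.0003 -0.0003]
ends [array([0.6601, 0.256 , 0.21  ]), array([ 0.6987, -0.1391,  0.21  ])] 0.39694019153969373
yaw 0.09364667006093974
R [0.6779 0.0583 0.    ] back inner [0.0215 0.0216]
stop face y 0.069551131432098 block left 0.08991680579881314
tip in rail -0.06373782432436755 -0.027832123972567607 z 0.22418838056447182 toolyaw 0.09400608205472243
loose_coupling [([0.5962, -0.3353, 0.0339], 0.96)]
lip_top [([0.6908, 0.0436, 0.1846], 0.95)]
```

Both cameras agree on the rail's pose. I go forward over the lip, then lower to just above the runway.

```bash
python3 -m jog '[0.02,0,0,0,0,0,1,0.04,0,0,0,0,0,1,0.058,0,0,0,0,0,1,0.068,0,0,0,0,0,1,0.0735,0,0,0,0,0,1,0.0735,0,0,0,0,0,1,0.0735,0,0,0,0,0,1,0.0735,0,0.006,0,0,0,1,0.0735,0,0.013,0,0,0,1,0.0735,0,0.02,0,0,0,1,0.0735,0,0.025,0,0,0,1,0.0735,0,0.03,0,0,0,1,0.0735,0,0.034,0,0,0,1,0.0735,0,0.034,0,0,0,1]'
python3 - <<'E'
from h import *
o=get_obs();R=np.array([.6779,.0583,0]);ex=np.array([.9956,.0935,0]);ey=np.array([-.0935,.9956,0])
p=o['eef_pos']-R;print('tip',p@ex+.0008,p@ey,p[2]-.0772,o['wrist_force'],o['torque'])
c=shot('wrist','w3.png')
E
```

```text
time_s: 9.35
eef_pos: [0.6895, 0.0305, 0.2668]
eef_rot: [-0.0, 0.999, 0.046, -0.0]
wrist_force: [0.4, 0.8, -5.8]
opening: 0.339
grasp_force: 60.3
tip 0.009698182002027387 -0.028790352228247846 0.18961355079830694 [ 0.40283001  0.78675366 -5.7548123 ] [ 0.00147886 -0.02230664 -0.0063649 ]
```

View pics/w3.png

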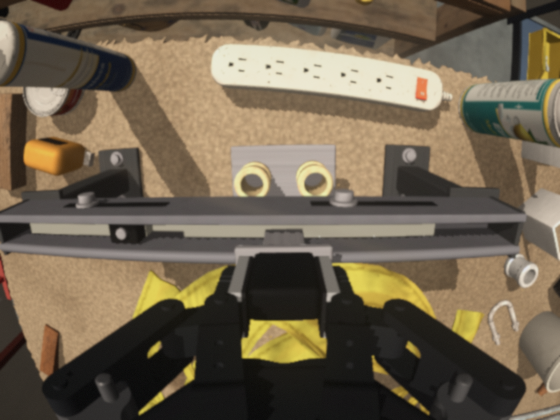

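The hook is behind the lip with no contact, and the couplings pass under the channel. I slide towards the stop just above the runway, then feel for the stop in small steps.

```bash
python3 -m jog '[0,-0.01,0,0,0,0,1,0,-0.02,0,0,0,0,1,0,-0.03,0,0,0,0,1,0,-0.04,0,0,0,0,1,0,-0.05,0,0,0,0,1,0,-0.058,0,0,0,0,1,0,-0.065,0,0,0,0,1,0,-0.07,0,0,0,0,1,0,-0.074,0,0,0,0,1,0,-0.077,0,0,0,0,1,0,-0.077,0,0,0,0,1,0,-0.077,0,0,0,0,1]'
cat > st.py <<'E'
from h import *
o=get_obs();R=np.array([.6779,.0583,0]);ex=np.array([.9956,.0935,0]);ey=np.array([-.0935,.9956,0])
p=o['eef_pos']-R;f=o['wrist_force'];print('tip',(p@ex+.0008).round(4),(p@ey).round(4),(p[2]-.0772).round(4),'F rail',(f@ex).round(1),(f@ey).round(1),f[2].round(1),'T',o['torque'].round(2))
E
python3 st.py
for i in 1 2; do python3 -m jog '[0,-0.001,0,0,0,0,1,0,-0.002,0,0,0,0,1,0,-0.002,0,0,0,0,1]' >/dev/null; python3 st.py; done
```

```text
time_s: 10.9
eef_pos: [0.6826, 0.1069, 0.2673]
eef_rot: [0.0, 0.999, 0.046, 0.0]
wrist_force: [0.2, -0.6, -5.7]
opening: 0.343
grasp_force: 60.3
tip 0.01 0.0479 0.1901 F rail 0.1 -0.7 -5.7 T [-0.04 -0.01 -0.02]
tip 0.0099 0.0502 0.1901 F rail 0.7 0.1 -5.6 T [ 0.02  0.03 -0.02]
tip 0.0099 0.0523 0.1901 F rail -0.4 0.1 -5.3 T [ 0.01 -0.    0.02]
```

```bash
python3 -m jog '[0,-0.001,0,0,0,0,1,0,-0.001,0,0,0,0,1]' >/dev/null; python3 st.py; python3 -m jog '[0,-0.001,0,0,0,0,1,0,-0.001,0,0,0,0,1]' >/dev/null; python3 st.py
```

```text
tip 0.0099 0.0532 0.1901 F rail -0.8 -0.1 -6.2 T [ 0.02  0.   -0.05]
tip 0.0099 0.0543 0.1901 F rail -0.5 0.5 -5.8 T [-0.04 -0.05  0.  ]
```

```bash
python3 -m jog '[0,-0.001,0,0,0,0,1,0,-0.001,0,0,0,0,1]' >/dev/null; python3 st.py
```

```text
tip 0.01 0.0551 0.1901 F rail 0.4 -0.5 -5.1 T [-0.12  0.03  0.01]
```

```bash
python3 -m jog '[0,-0.0005,0,0,0,0,1,0,-0.001,0,0,0,0,1,0,-0.001,0,0,0,0,1]' >/dev/null; python3 st.py
```

```text
tip 0.01 0.0554 0.1901 F rail -0.4 -3.5 -6.1 T [-1.05 -0.07  0.02]
```

The stop is touched at y ≈ 0.055, so the pocket centre is at about 0.053. I back off 3 mm from the commanded position and lower slowly.

```bash
python3 -m jog '[0,0.0015,0,0,0,0,1,0,0.003,0,0,0,0,1,0,0.003,0.001,0,0,0,1,0,0.003,0.002,0,0,0,1,0,0.003,0.003,0,0,0,1,0,0.003,0.004,0,0,0,1,0,0.003,0.005,0,0,0,1,0,0.003,0.006,0,0,0,1,0,0.003,0.007,0,0,0,1,0,0.003,0.007,0,0,0,1]'>/dev/null; python3 st.py
```

```text
tip 0.0099 0.0532 0.183 F rail -0.5 1.3 -5.9 T [-0.03  0.01  0.01]
```

Tip at 0.183 with no contact force, so it is already entering the pocket. Continuing down.

```bash
python3 -m jog '[0,0,0.001,0,0,0,1,0,0,0.002,0,0,0,1,0,0,0.003,0,0,0,1,0,0,0.004,0,0,0,1,0,0,0.005,0,0,0,1,0,0,0.006,0,0,0,1,0,0,0.007,0,0,0,1,0,0,0.008,0,0,0,1,0,0,0.008,0,0,0,1]'>/dev/null; python3 st.py
```

```text
tip 0.0099 0.0532 0.1749 F rail -0.4 0.4 -5.2 T [-0.  0.  0.]
```

```bash
python3 -m jog '[0,0,0.0005,0,0,0,1,0,0,0.001,0,0,0,1,0,0,0.001,0,0,0,1]'>/dev/null; python3 st.py;  python3 -m jog '[0,0,0.0005,0,0,0,1,0,0,0.001,0,0,0,1,0,0,0.001,0,0,0,1]'>/dev/null; python3 st.py
```

```text
tip 0.0099 0.0532 0.174 F rail -1.1 0.2 -6.3 T [-0.02  0.01 -0.04]
tip 0.01 0.0532 0.1731 F rail 0.5 -0.0 -5.5 T [-0.03 -0.01  0.  ]
```

```bash
python3 -m jog '[0,0,0.0005,0,0,0,1,0,0,0.001,0,0,0,1,0,0,0.001,0,0,0,1]'>/dev/null; python3 st.py
```

```text
tip 0.0101 0.0531 0.173 F rail -2.5 0.7 1.5 T [-0.06  0.51 -0.01]
```

The tip is on the pocket floor at 0.173 m. I ease off the pressure and open a little.

```bash
python3 -m jog '[0,0,-0.0005,0,0,0,1,0,0,-0.0005,0,0,0,1]'>/dev/null; python3 st.py; python3 -m jog '[0,0,0,0,0,0,0.62,0,0,0,0,0,0,0.6,0,0,0,0,0,0,0.55,0,0,0,0,0,0,0.5,0,0,0,0,0,0,0.5,0,0,0,0,0,0,0.3,0,0,0,0,0,0,0,0,0,0,0,0,0,0,0,0,0,0,0,0,0,0,0,0,0,0,0,0,0,0,0,0,0,0,0]'; python3 st.py
python3 - <<'E'
from h import *
c=shot('wrist','w4.png')
E
```

```text
tip 0.0101 0.0532 0.173 F rail -2.1 -0.2 1.5 T [-0.04  0.49  0.01]
time_s: 17.9
eef_pos: [0.6821, 0.1121, 0.2498]
eef_rot: [0.0, 0.999, 0.046, 0.0]
wrist_force: [-0.4, 0.4, 0.1]
opening: 1.001
grasp_force: 0.0
tip 0.01 0.0532 0.1726 F rail -0.3 0.5 0.1 T [0.04 0.   0.03]
```

View pics/w4.png

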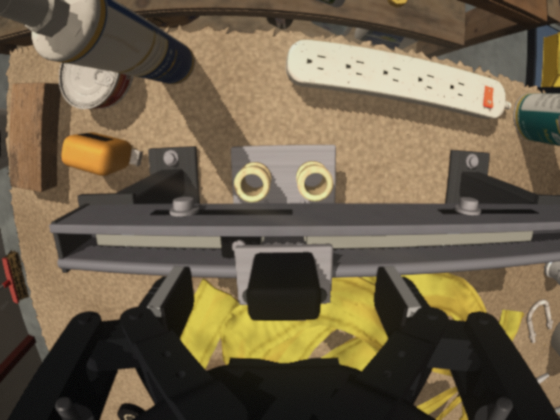

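The carrier hangs in place. The grip at (284,285) is free between the open fingers, with the stop at (238,245) just left of the tongue. I retreat straight up and check.

```bash
python3 -m jog '[0,0,-0.01,0,0,0,0,0,0,-0.03,0,0,0,0,0,0,-0.06,0,0,0,0,0,0,-0.09,0,0,0,0,0,0,-0.12,0,0,0,0,0,0,-0.12,0,0,0,0,0,0,-0.12,0,0,0,0,0,0,-0.12,0,0,0,0]'
python3 - <<'E'
from h import *
a=shot('wrist');f=a['frame'];c=shot('scene')
im=np.hstack([cv2.resize(f[120:420,130:430,::-1],(400,400)),cv2.resize(c['frame'][130:290,170:330,::-1],(400,400),interpolation=2)])
cv2.imwrite('pics/w5.png',im)
E
```

```text
time_s: 18.95
eef_pos: [0.6815, 0.1121, 0.3683]
eef_rot: [-0.0, 0.999, 0.046, -0.001]
wrist_force: [0.4, -0.0, -0.2]
opening: 1.002
grasp_force: 0.0
```

View pics/w5.png

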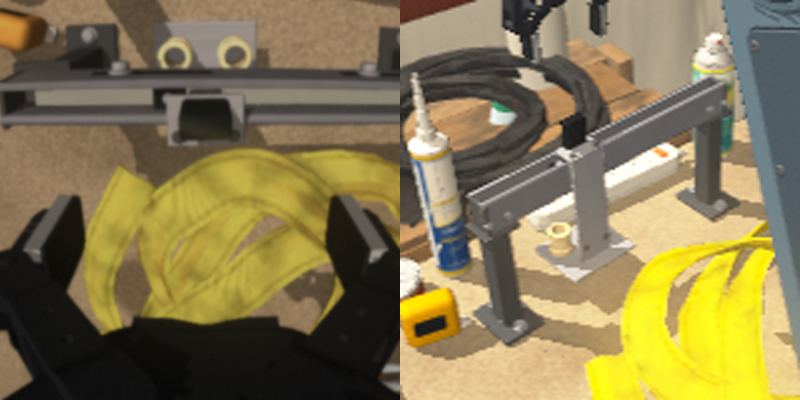

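The carrier hangs upright and still on the rail, with the gripper clear above it. I hand the job in.

```bash
python3 -c "
from bench import *
print(hand_in())"
```

```text
the job is handed in; nothing more can be done
None
```

The carrier is hung on the rail with its hook on the pocket floor (tip measured at 0.173 m), upright and released, and the job is handed in at about 19 s; the hand-in call returned no verdict.

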